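# Index the mitre guide to the marked stop

### The arm

A 6-joint arm with a two-finger parallel gripper is mounted at the origin on the work surface. World frame = base frame: x ahead of the robot, y to its left, z up, the work surface at z = 0. Lengths are in m, angles in rad, forces in N, time in s.
With the tool pointing down it reaches from about 0.275 to 0.875 m from the base axis. Payload 12.5 kg.
Tool frame: the origin (TCP) lies midway between the tips of the shut fingers; the grasp point (between the pads) lies 19 mm behind it; z points along the fingers, y is the line along which they close (so a half turn about z gives the same grasp; the last joint's range is limited). The gripper opens to 85 mm and grips with 20 to 120 N. Pads are 22 mm wide; open, the fingers measure 114 mm over their backs; the gripper's body (76 mm by 85 mm) begins 54 mm behind the grasp point. The pads swing forward as they close: fully open they stand 13 mm farther back than shut.
Start: joints at [1.261, 0.351, 1.652, -0, 1.139, -0.085], TCP at [0.123, 0.536, 0.231] pointing down, gripper open.
Joint ranges: [-2.75, 2.75], [-0.79, 2.1], [0.01, 2.65], [-1.57, 4.71], [0.07, 3.14], [-2.87, 2.87]. Speed limits (rad/s): [2.22, 2.22, 2.79, 3.14, 3.14, 3.14].

### API

Orientations are given as a unit quaternion [w, x, y, z].
In Python, from bench import robot gives the robot as it stands. Calls block until the motion is done:
- robot.move_ptp(position, orientation): joint-space move of the TCP to a pose.
- robot.movel(position, frame=None, v=0.15): straight line of the TCP; frame=None keeps the orientation; v is the mean speed in m/s.
- robot.set_joints(angles): joint-space move.
- robot.grip(opening, squeeze=None): finger opening in m; squeeze is the grip in N (None keeps the last); returns when the fingers have stopped.
- robot.pause(seconds).
- robot.ik(position, orientation): joint angles nearest the present ones, or None.
- robot.state(): the state.
- robot.snapshot(name): name is "scene" or "top"; returns (picture, depth): 400x640x3 uint8, blue, green, red; 400x640 float32, m along the optical axis (not along the pixel's ray), 0 where there is no reading.
- robot.camera_params(name): a dict with "fovy" (degrees; the focal length in pixels is half the picture's height over the tangent of half this angle, whatever the lens; pixels are square), "cx", "cy" (the principal point, pixels), "R" (3x3) and "t" (3): a world point X has camera coordinates R X + t. Camera axes: x right, y down, z forward; pixel columns grow to the right and rows downward; lengths in m; the calibration is good to about 2 mm. A picture is of the moment at which its call begins. camera_params takes no time and is no camera call.
A pose or a line that the arm cannot do raises robot.IKError and nothing moves.
- robot.sign_off(): hands the job in; it is judged then, once.
The state is a dict: "time": time; "joint_positions": joint angles; "joint_vel": joint speeds; "effort": joint torques, N m; "tool_pos": TCP position; "eef_rot": TCP orientation; "ft_force": force on the tool from outside, world axes, zero at the start; "torque": the same for the moment, N m; "grip_width": finger opening in m; "grasp_force": force on a finger pad.
Only numpy, scipy, OpenCV 4.12 (cv2) and the standard library are available. Lean on these libraries where they do the work, as an engineer would, in place of code of your own. Each camera call takes 0.05 s, during which the arm holds its last target. There are 200 camera calls.

### The job

The bench mitre guide's red swing arm is locked by a spring pin with a pull ring. Hook a fingertip under the ring and lift the pin out of its hole (do not pinch the ring or yank it hard), swing the arm one hole over to the hole marked by the yellow disc, and let the pin spring fully home there. Then leave the guide alone, and do not disturb the things standing around it.

Things in the scene. Friction and masses are not known exactly. Their poses are not given: they have to be found in the camera images.
- mitre_guide: Fixed dark blue fan-shaped casting (radius 220 mm, 32 mm high, fence at the back 55 mm high). Origin on the arm's vertical pivot axis, at bench height; x runs out through the middle hole, z up. Five 13 mm square pin holes, 12 mm deep, in its aluminium quadrant at 160 mm from the pivot, at -45, -22.5, 0, 22.5, 45 degrees from x (positive counter-clockwise from above).
- guide_arm (a joint): Angle (rad) of the red swing arm about the pivot, positive counter-clockwise from above, 0 along the guide's x. Holes at -0.785, -0.393, 0, 0.393, 0.785; stops at +-0.85; starts pinned at 0; play in a hole +-0.009. A bar 38 mm wide, 180 mm long from the pivot, top 49 mm above the bench. With the pin up it swings easily (about 0.5 N at the pin) and stays where it is left.
- index_pin (a joint): Height (m) of the spring pin, which slides vertically in the arm 160 mm from the pivot: 0 = fully home, 0.026 = upper stop. The arm is free to swing above 0.012. The spring pulls down with about 4 N at 0, 8 N at 0.02. Nose round, 10 mm: let down between holes it rides on the quadrant at 0.012; let down within 2 mm of a hole, or nudged over one, it drops in.
- ring_centre (a point): Centre of the blue pull ring fixed on the pin (rises and swings with it): 50 mm inner diameter, bar 8 mm thick. It leans 45 degrees outward, so shut fingers tilted 30 to 45 degrees, pointing down and away from the pivot along the arm, pass through. Centre 180.5 mm from the pivot, 110.5 mm above the bench when home. Below it only a 28 mm housing, 66 mm high. x points outward along the arm.
- pointer (a point): Point on the arm's centre line 200 mm from the pivot, 35 mm above the bench: over the disc of the hole in which the arm stands.
- yellow_disc: Yellow plastic disc, 22 mm diameter, 5 mm thick, fixed on the quadrant 200 mm from the pivot, just outside the hole that the arm must go to: the next hole on one side of the start (at +22.5 or -22.5 degrees). Origin at the centre of its underside, 32 mm above the bench.
- black_disc: The same in black, beside the next hole on the other side: the wrong hole. Origin as above.
- glue_bottle: Bystander: white glue bottle with orange cap, 58 mm diameter, 170 mm high, standing loose at the guide's +y side. Origin at the centre of its underside.
- screw_jar: Bystander: amber jar with red lid, 60 mm diameter, 65 mm high, standing loose beyond the quadrant. Origin at the centre of its underside.
- tape_measure: Bystander: yellow and black tape measure, 70 x 36 x 62 mm high, standing loose at the guide's -y side. Origin at the centre of its underside.
- offcut: Bystander: wooden offcut 45 x 120 x 30 mm high, lying loose beyond the quadrant. Origin at the centre of its underside.

How it is judged:
By the outcome, as a careful person would: the job done as asked, in the order asked, and still so for the second after the job is handed in, with the robot touching nothing.
It also fails if it takes over 64 s, if anything falls off the work surface, if the arm or the gripper's body presses on something with over 40 N, if the wrist force passes 120 N, or if a joint passes its speed limit or range.

## Working session

There is one attempt and no reset: what is moved stays moved. The work goes in short steps, each a Python script; the robot and the scene stay as the last script left them, time stands still between calls to the robot, and variables do not carry over. Pictures are saved under pics/ and viewed, at most 10 in all, crops included, and the job is handed in when it is done.

```bash
ls; mkdir -p pics
cat > h.py <<'E'
import numpy as np, cv2
from bench import robot
def cam(n):
    p=robot.camera_params(n); f=200/np.tan(np.radians(p["fovy"])/2)
    return f,p["cx"],p["cy"],np.array(p["R"]),np.array(p["t"])
def ray(n,u,v):
    f,cx,cy,R,t=cam(n); d=R.T@np.array([(u-cx)/f,(v-cy)/f,1]); return -R.T@t,d
def onplane(n,u,v,z):
    o,d=ray(n,u,v); return o+d*(z-o[2])/d[2]
def pts(n,D):
    f,cx,cy,R,t=cam(n); v,u=np.mgrid[:400,:640]
    C=np.stack([(u-cx)/f*D,(v-cy)/f*D,D],-1); return (C-t)@R
E
python3 - <<'E'
from h import *
a=[]
for n in("top","scene"):
    im,d=robot.snapshot(n); cv2.imwrite(f"pics/{n}0.png",im); np.save(f"{n}0.npy",d)
    print(n,robot.camera_params(n))
print(robot.state())
E
```

```text
pics
top {'fovy': 47.99541327445576, 'cx': 322.5573054234071, 'cy': 200.98418219962912, 'R': array([[-0.00259332, -0.99998256, -0.00530557],
       [-0.98563674,  0.00345195, -0.16884399],
       [ 0.16885937,  0.0047915 , -0.98562851]]), 't': array([0.05410299, 0.58734223, 1.14130451])}
scene {'fovy': 55.665493498624514, 'cx': 318.6078103866273, 'cy': 203.66651377787818, 'R': array([[ 0.4706249 ,  0.88225556,  0.01171906],
       [ 0.59649104, -0.30834533, -0.74102739],
       [-0.65016202,  0.35573626, -0.67137252]]), 't': array([-0.28820543, -0.25470291,  1.30460654])}
{'time': 0.1, 'joint_positions': array([ 1.26139018e+00,  3.51181404e-01,  1.65235711e+00,  3.36986232e-06,
        1.13910293e+00, -8.45828539e-02]), 'joint_vel': array([ 0.00052466, -0.00123744, -0.00017472,  0.00074496,  0.00050443,
        0.00231853]), 'effort': array([ 1.01894781e-03, -5.06839979e+01, -2.91875839e+01, -6.06314802e-05,
        2.73606340e-03, -5.46408853e-05]), 'tool_pos': array([0.12248793, 0.53588205, 0.23081391]), 'eef_rot': array([-1.04136489e-04,  1.12175735e-01,  9.93688246e-01, -5.13953425e-04]), 'ft_force': array([ 0.05741541,  0.0691804 , -0.23720518]), 'torque': array([ 0.01840219,  0.00015924, -0.00817891]), 'grasp_force': 0.0, 'grip_width': 0.08552265695439355}
```

View pics/top0.png

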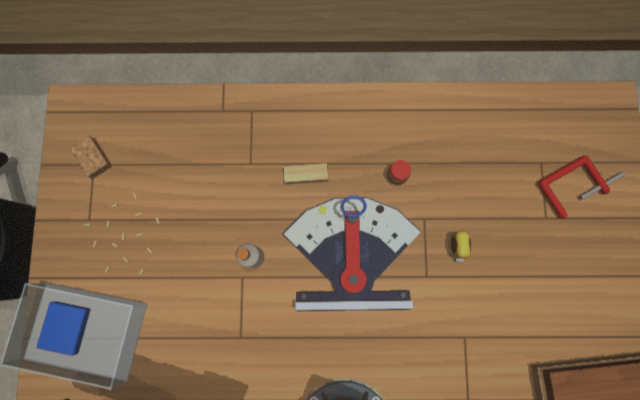

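View pics/scene0.png

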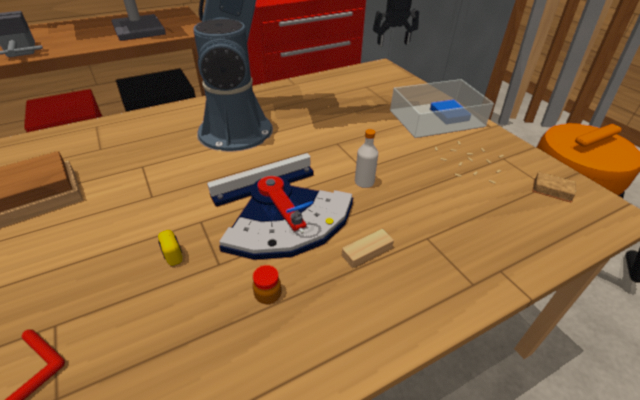

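The top view shows the arm pointing away from the robot: pivot near (353,280), ring near (353,207). The yellow disc at (323,210) is on the +y side and the black disc at (380,209) on the other. The bottle is at (248,255), offcut (305,173), jar (400,172) and tape (462,245). The scene view agrees.

```bash
cat > m.py <<'E'
from h import *
def masks(im):
    h=cv2.cvtColor(im,cv2.COLOR_BGR2HSV)
    r=lambda lo,hi:cv2.inRange(h,lo,hi)
    return dict(yellow=r((22,150,120),(34,255,255)),blue=r((105,120,110),(130,255,255)),red=r((0,180,80),(6,255,255))|r((174,180,80),(180,255,255)),black=r((0,0,0),(180,255,40)))
def blobs(n,im,d,k,win,mn=8):
    x0,x1,y0,y1=win; M=masks(im)[k].copy(); Z=np.zeros_like(M); Z[y0:y1,x0:x1]=M[y0:y1,x0:x1]
    N,L,S,C=cv2.connectedComponentsWithStats(Z)
    P=pts(n,d)
    for i in range(1,N):
        if S[i,4]>=mn:
            q=P[(L==i)&(d>0)]
            print(n,k,S[i].tolist(),C[i].round(2),'med',np.median(q,0).round(4),'z',q[:,2].min().round(3),q[:,2].max().round(3))
E
python3 - <<'E'
from m import *
for n,w in(("top",(285,425,190,315)),("scene",(200,360,150,260))):
    im=cv2.imread(f"pics/{n}0.png"); d=np.load(f"{n}0.npy")
    for k in("yellow","blue","red","black"): blobs(n,im,d,k,w)
a=cv2.resize(cv2.imread("pics/top0.png")[185:315,280:425],None,fx=4,fy=4,interpolation=cv2.INTER_CUBIC)
cv2.imwrite("pics/c0.png",a)
E
```

```text
top blue [342, 196, 24, 21, 104] [353.31 206.87] med [ 0.5593 -0.0254  0.1097] z 0.089 0.137
scene yellow [326, 218, 7, 6, 36] [329.  220.5] med [0.5676 0.0526 0.0368] z 0.034 0.04
scene blue [287, 201, 26, 11, 89] [300.3  206.07] med [ 0.5815 -0.0303  0.1298] z 0.018 0.135
scene red [258, 176, 48, 55, 791] [278.55 198.11] med [ 0.4357 -0.0315  0.0485] z 0.02 0.053
scene black [288, 172, 25, 11, 86] [300.4  176.78] med [0.3509 0.0809 0.0104] z 0.003 0.018
scene black [288, 191, 4, 6, 10] [289.8 193.5] med [0.4182 0.0157 0.0232] z 0.02 0.03
scene black [215, 192, 60, 14, 186] [241.89 199.48] med [ 0.3536 -0.1023  0.0138] z 0.002 0.03
scene black [349, 203, 3, 8, 8] [350.12 206.5 ] med [0.5286 0.1388 0.0141] z 0.009 0.02
scene black [220, 220, 126, 39, 508] [283.52 248.57] med [ 0.5867 -0.0828  0.0111] z 0.002 0.02
scene black [269, 241, 7, 5, 25] [271.96 242.6 ] med [ 0.5705 -0.0999  0.0365] z 0.033 0.04
```

View pics/c0.png

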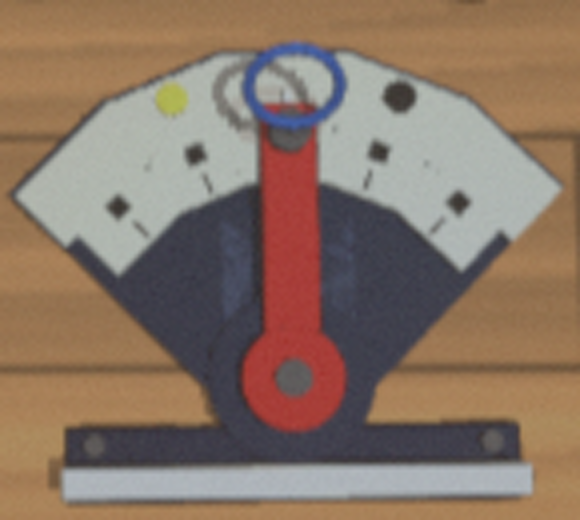

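The crop confirms the layout: yellow (171,98), black (400,96), pivot bolt (293,378), ring (294,85) and holes (195,154)/(379,152) in crop pixels.

Run:
```python
from m import *
f=lambda u,v:((u+.5)/4-.5+280,(v+.5)/4-.5+185)
y=onplane("top",*f(171,98),.037);b=onplane("top",*f(400,96.5),.037);p=onplane("top",*f(293.5,378),.052)
h1=onplane("top",*f(195,154),.032);h2=onplane("top",*f(379,152),.032); r=onplane("top",353.5,206.3,.1105)
ys=onplane("scene",329,220.5,.037);bs=onplane("scene",272,242.6,.037)
for n,x in zip("y b p h1 h2 ring ys bs".split(),(y,b,p,h1,h2,r,ys,bs)):print(n,x.round(4))
L=lambda a,b:np.linalg.norm((a-b)[:2])
print("py,pb=.2",L(p,y),L(p,b),"yb=.153",L(y,b),L(ys,bs),"ph .16",L(p,h1),L(p,h2),"pr .1805",L(p,r))
an=lambda a:np.degrees(np.arctan2(*(a-p)[1::-1]))
print([an(a).round(2) for a in(y,b,h1,h2,r)])
# least squares pose: model points
from scipy.optimize import least_squares
t=np.radians(22.5); M=np.array([[0,0],[.2*np.cos(t),.2*np.sin(t)],[.2*np.cos(t),-.2*np.sin(t)],[.16*np.cos(t),.16*np.sin(t)],[.16*np.cos(t),-.16*np.sin(t)],[.1805,0],[.2*np.cos(t),.2*np.sin(t)],[.2*np.cos(t),-.2*np.sin(t)]])
W=np.array([a[:2] for a in(p,y,b,h1,h2,r,ys,bs)])
R=lambda q:np.array([[np.cos(q),-np.sin(q)],[np.sin(q),np.cos(q)]])
s=least_squares(lambda x:(M@R(x[2]).T+x[:2]-W).ravel(),[p[0],p[1],0])
print(s.x,np.degrees(s.x[2]),(s.fun.reshape(-1,2)*1000).round(1).tolist())
```

```text
y [0.5677 0.0529 0.037 ]
b [ 0.5682 -0.1     0.037 ]
p [ 0.3831 -0.0254  0.052 ]
h1 [0.5306 0.037  0.032 ]
h2 [ 0.5315 -0.0858  0.032 ]
ring [ 0.5633 -0.0256  0.1105]
ys [0.5688 0.0516 0.037 ]
bs [ 0.5714 -0.1003  0.037 ]
py,pb=.2 0.20045805516749646 0.19949865263274133 yb=.153 0.15296235310225298 0.15197761616255495 ph .16 0.16009670083439312 0.1601699991637763 pr .1805 0.18019945775365526
[np.float64(23.0), np.float64(-21.97), np.float64(22.95), np.float64(-22.13), np.float64(-0.06)]
[ 0.3836831  -0.02566066  0.00800305] 0.45854076550448314 [[0.5, -0.3], [0.2, -0.6], [0.9, -0.7], [0.4, -0.3], [0.5, 0.0], [0.8, 1.4], [-1.0, 0.7], [-2.4, -0.4]]
```

```bash
cat > g.py <<'E'
from m import *
from scipy.spatial.transform import Rotation as Ro
PX,PY,PSI=0.3837,-0.0257,0.0080; TH=np.radians(43)
def pose(a,r,z):   # TCP at radius r, height z, heading arm-angle a
    h=PSI+a; q=(Ro.from_euler('z',h)*Ro.from_euler('y',np.pi-TH)).as_quat()[[3,0,1,2]]
    return np.array([PX+r*np.cos(h),PY+r*np.sin(h),z]),q
def ins(a,depth,up=0.):  # depth along finger axis past the ring centre, up vertical
    return pose(a,.1805+depth*np.sin(TH),.1105-depth*np.cos(TH)+up)
def st(s=""):
    x=robot.state(); print(s,round(x["time"],2),x["tool_pos"].round(4),"F",x["ft_force"].round(1),"T",x["torque"].round(2))
    return x
E
python3 - <<'E'
from g import *
for a,d,u in((0,-.14,0),(0,.022,0),(0,.022,.036),(.3927,.022,.036),(.3927,-.14,0)):
    j=robot.ik(*ins(a,d,u)); print(a,d,None if j is None else np.round(j,2))
robot.grip(0.0,20)
p=robot.state()["tool_pos"]; robot.movel([p[0],p[1],.36],v=.2)
robot.move_ptp(*ins(0,-.14)); st()
for n in("top","scene"):
    im,d=robot.snapshot(n); cv2.imwrite(f"pics/{n}1.png",im); np.save(f"{n}1.npy",d)
E
```

```text
0 -0.14 None
0 0.022 [-0.18  0.48  2.17  2.65  0.27  1.91]
0 0.022 [-0.18  0.39  2.16  2.42  0.19  2.15]
0.3927 0.022 [-0.17  0.39  2.16  1.75  0.38  2.51]
0.3927 -0.14 NoneTraceback (most recent call last):
  File "<stdin>", line 6, in <module>
bench.IKError: the arm cannot take that pose within its joint ranges
```

```bash
python3 -c "
import cv2
a=cv2.imread('pics/scene1.png')[120:270,190:370];cv2.imwrite('pics/c1.png',cv2.resize(a,None,fx=4,fy=4,interpolation=2))"
```

```text
[ WARN:0@0.016] global loadsave.cpp:275 findDecoder imread_('pics/scene1.png'): can't open/read file: check file path/integrity
Traceback (most recent call last):
TypeError: 'NoneType' object is not subscriptable
```

Run:
```python
from g import *
def P(a,d,u,th,yw,roll):
    R=Ro.from_euler('z',PSI+a+yw)*Ro.from_euler('y',np.pi-th)
    z=R.as_matrix()[:,2]; c=np.array([PX+.1805*np.cos(PSI+a),PY+.1805*np.sin(PSI+a),.1105+u])
    return c+d*z,(R*Ro.from_euler('z',roll)).as_quat()[[3,0,1,2]]
st()
for th in(32,38,45,50):
  for yw in(-30,-15,0,15,30):
    for roll in(0,180):
      o=[]
      for a,d,u in((0,-.04,.06),(0,-.04,0),(0,.022,0),(0,.022,.036),(.2,.022,.036),(.3927,.022,.036),(.3927,.022,0),(.3927,-.04,0)):
        j=robot.ik(*P(a,d,u,*np.radians([th,yw,roll]))); o.append("--" if j is None else "%.1f/%.2f/%.1f"%tuple(j[3:]))
      if o.count("--")<3: print(th,yw,roll,*o)
```

```text
1.66 [0.1224 0.5358 0.3588] F [ 0.2 -0.2 -0.9] T [-0.04 -0.   -0.03]
32 -30 0 -0.6/0.48/-0.5 -0.9/0.37/-0.3 -1.1/0.29/-0.1 -0.9/0.34/-0.3 -0.8/0.25/-0.5 -0.5/0.17/-0.9 -1.0/0.10/-0.4 -0.5/0.18/-0.9
32 -30 180 -0.6/0.48/2.6 -0.9/0.37/2.9 -- -0.9/0.34/2.8 -0.8/0.25/2.6 -0.5/0.17/2.2 -1.0/0.10/2.7 -0.5/0.18/2.2
32 -15 0 -0.3/0.35/-1.2 -0.5/0.20/-0.9 -0.9/0.11/-0.5 -0.5/0.18/-0.9 0.0/0.15/-1.6 0.6/0.17/-2.3 1.1/0.11/-2.8 0.6/0.19/-2.3
32 -15 180 -0.3/0.35/2.0 -0.5/0.20/2.2 -0.9/0.11/2.6 -0.5/0.18/2.2 0.0/0.15/1.5 0.6/0.17/0.8 1.1/0.11/0.3 0.6/0.19/0.8
32 0 180 0.3/0.35/1.1 0.5/0.20/0.9 0.9/0.11/0.5 0.5/0.18/0.9 0.8/0.25/0.5 0.9/0.34/0.2 1.2/0.29/-0.0 0.9/0.37/0.2
32 15 180 0.6/0.48/0.5 0.9/0.37/0.3 1.1/0.29/0.0 0.9/0.34/0.3 0.9/0.43/0.1 0.9/0.52/-0.1 1.1/0.47/-0.2 0.9/0.56/-0.1
32 30 180 0.7/0.66/0.2 0.9/0.56/-0.0 1.0/0.47/-0.2 0.9/0.52/-0.0 0.9/0.61/-0.1 0.9/0.69/-0.2 0.9/0.64/-0.3 0.8/0.74/-0.3
38 -30 0 -0.9/0.42/-0.2 -1.3/0.35/0.2 4.7/0.31/0.5 -1.3/0.32/0.2 -1.5/0.21/0.2 4.5/0.10/0.3 3.9/0.15/1.0 4.6/0.11/0.3
38 -15 0 -0.6/0.21/-0.8 4.7/0.12/0.2 4.0/0.14/0.9 4.7/0.11/0.2 -- 1.7/0.12/2
[... 2139 characters left out ...]

50 0 0 2.4/0.26/2.1 2.7/0.43/1.8 2.8/0.47/1.7 2.7/0.38/1.8 2.4/0.44/2.0 2.1/0.51/2.2 2.2/0.57/2.0 2.0/0.57/2.1
50 0 180 2.4/0.26/-1.0 2.7/0.43/-1.3 2.8/0.47/-1.4 2.7/0.38/-1.3 2.4/0.44/-1.1 2.1/0.51/-1.0 2.2/0.57/-1.1 2.0/0.57/-1.0
50 15 0 1.7/0.49/2.5 2.0/0.55/2.1 2.2/0.55/2.0 2.1/0.50/2.2 1.8/0.58/2.3 1.6/0.67/2.3 1.8/0.69/2.2 1.6/0.73/2.3
50 15 180 1.7/0.49/-0.6 2.0/0.55/-1.0 2.2/0.55/-1.1 2.1/0.50/-1.0 1.8/0.58/-0.9 1.6/0.67/-0.8 1.8/0.69/-1.0 1.6/0.73/-0.9
50 30 0 1.4/0.73/2.6 1.6/0.71/2.3 1.8/0.67/2.2 1.6/0.66/2.3 1.5/0.76/2.4 1.3/0.85/2.4 1.4/0.83/2.3 1.3/0.90/2.3
50 30 180 1.4/0.73/-0.6 1.6/0.71/-0.8 1.8/0.67/-0.9 1.6/0.66/-0.8 1.5/0.76/-0.8 1.3/0.85/-0.8 1.4/0.83/-0.9 1.3/0.90/-0.8
```

```bash
cat >> g.py <<'E'
TH=np.radians(45); YW=np.radians(12)
def P(a,d,u,yw=YW,th=TH):
    R=Ro.from_euler('z',PSI+a+yw)*Ro.from_euler('y',np.pi-th)
    z=R.as_matrix()[:,2]; c=np.array([PX+.1805*np.cos(PSI+a),PY+.1805*np.sin(PSI+a),.1105+u])
    return c+d*z,(R*Ro.from_euler('z',np.pi)).as_quat()[[3,0,1,2]]
def shot(k,x0=190,x1=370,y0=120,y1=270):
    for n in("top","scene"):
        im,d=robot.snapshot(n); cv2.imwrite(f"pics/{n}{k}.png",im); np.save(f"{n}{k}.npy",d)
        if n=="scene": cv2.imwrite(f"pics/c{k}.png",cv2.resize(im[y0:y1,x0:x1],None,fx=4,fy=4,interpolation=2))
E
python3 - <<'E'
from g import *
for u in(.15,.12,.09,.06):
    p=P(0,-.045,u); j=robot.ik(*p); print(u,j)
    if j is not None: break
robot.move_ptp(*p); st()
robot.movel(*P(0,-.045,0),v=.1); st()
shot(1)
E
```

```text
0.15 [-0.33192688  0.00939575  2.1194253   0.92107872  0.48215311  0.30028665]
 4.14 [ 0.5333 -0.0306  0.2924] F [-0.6 -0.5  0.1] T [-0.05  0.33  0.03]
 5.79 [ 0.5333 -0.0311  0.1426] F [0.2 1.  0.1] T [-0.08  0.34 -0.  ]
```

View pics/c1.png

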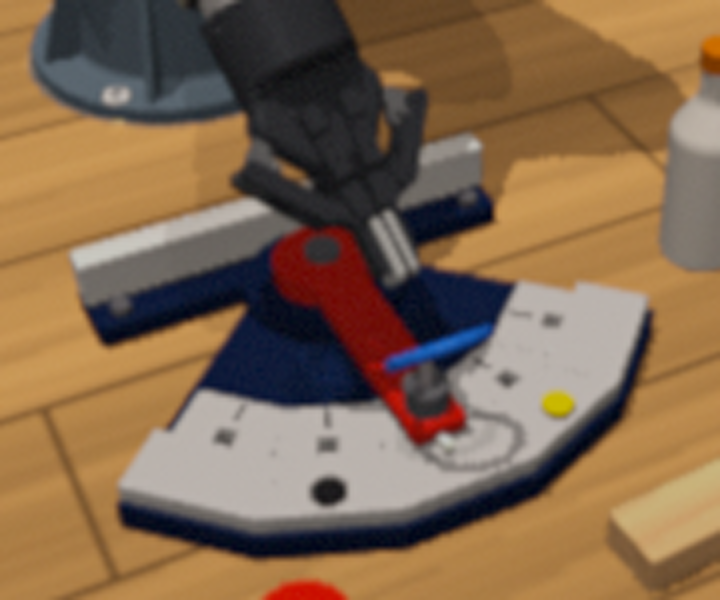

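The shut fingertips, at crop (405,275), are lined up behind the ring at (440,347), which the scene camera sees edge-on. The fingers are aimed along the ring's axis. I'll insert them in small steps and watch the force.

Run:
```python
from g import *
F0=robot.state()["ft_force"]
for d in(-.025,-.01,.005,.016,.026):
    robot.movel(*P(0,d,0),v=.06); x=st(d)
    if np.linalg.norm(x["ft_force"]-F0)>4: print("contact"); break
else:
    for u in(.004,.007,.009,.011,.013,.015,.017,.019):
        robot.movel(*P(0,.026,u),v=.03); robot.pause(.1); x=st(("up",u))
        if (x["ft_force"]-F0)[2]<-3: print("contact"); break
    shot(2)
```

```text
-0.025 6.38 [ 0.5468 -0.028   0.1281] F [ 0.  -0.5  0.1] T [-0.07  0.33  0.04]
-0.01 6.78 [ 0.5571 -0.0257  0.1176] F [-0.  -1.  -0.1] T [-0.06  0.34  0.01]
0.005 7.17 [ 0.5674 -0.0234  0.1069] F [-0.5 -0.5  0.1] T [-0.11  0.33 -0.07]
0.016 7.51 [ 0.5751 -0.0218  0.0991] F [ 0.4 -0.3 -1. ] T [-0.08  0.31  0.03]
0.026 7.83 [ 0.582  -0.0202  0.092 ] F [-0.  -0.4 -0. ] T [-0.08  0.32  0.04]
('up', 0.004) 8.21 [ 0.5821 -0.0203  0.0963] F [ 0.7  0.5 -0.7] T [-0.1   0.34 -0.02]
('up', 0.007) 8.56 [ 0.5821 -0.0203  0.0991] F [-0.1  0.2  0. ] T [-0.11  0.34  0.03]
('up', 0.009) 8.91 [ 0.5822 -0.0203  0.1011] F [ 0.5 -0.4 -1. ] T [-0.05  0.31 -0.02]
('up', 0.011) 9.26 [ 0.5821 -0.0203  0.1031] F [-0.6 -0.7  0.3] T [-0.02  0.29 -0.03]
('up', 0.013) 9.61 [ 0.5822 -0.0203  0.1052] F [-0.1  0.2 -0.3] T [-0.08  0.35 -0.02]
('up', 0.015) 9.96 [ 0.5822 -0.0203  0.1072] F [-0.5 -0.3 -0.4] T [-0.06  0.36  0.  ]
('up', 0.017) 10.31 [ 0.582  -0.0203  0.1089] F [-0.2  0.9 -2.6] T [-0.06  0.64  0.09]
contact
```

View pics/c2.png

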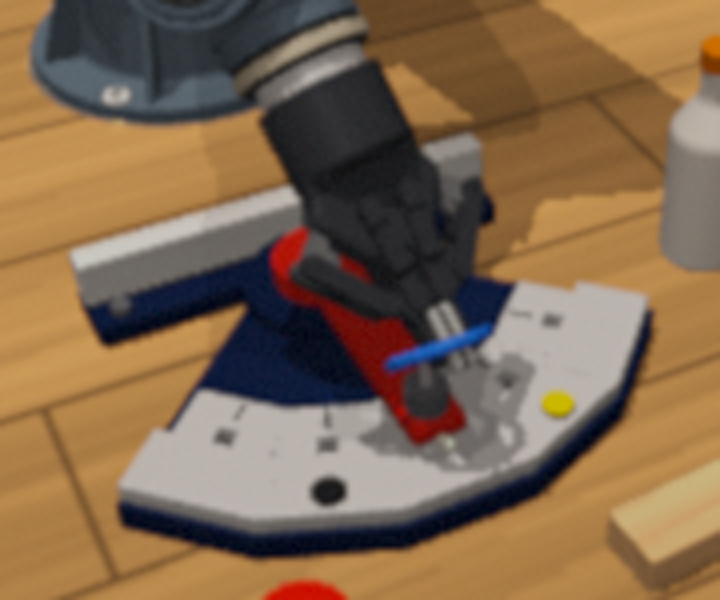

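The tips stick through the ring at crop (455,345), and contact starts at about 16.5 mm up. Next is the lift to about 19 mm of pin travel.

Run:
```python
from g import *
for u in(.022,.028,.0355):
    robot.movel(*P(0,.026,u),v=.03); robot.pause(.1); x=st(("up",u))
    if np.linalg.norm(x["ft_force"])>25: break
shot(3)
for n,w in(("top",(300,425,170,240)),("scene",(270,340,180,225))):
    for k in (0,3): blobs(n,cv2.imread(f"pics/{n}{k}.png"),np.load(f"{n}{k}.npy"),"blue",w)
```

```text
('up', 0.022) 10.82 [ 0.5817 -0.0202  0.1137] F [-3.7 -0.2 -3.2] T [-0.17  1.29  0.06]
('up', 0.028) 11.28 [ 0.5818 -0.0203  0.1199] F [-4.9  0.3 -6. ] T [-0.14  1.6   0.12]
('up', 0.0355) 11.78 [ 0.5818 -0.0203  0.1274] F [-4.9 -0.1 -6.9] T [-0.25  1.74  0.12]
top blue [342, 196, 24, 21, 104] [353.31 206.87] med [ 0.5593 -0.0254  0.1097] z 0.089 0.137
top blue [342, 195, 24, 13, 60] [351.62 198.8 ] med [ 0.5782 -0.0162  0.1466] z 0.125 0.153
scene blue [287, 201, 26, 11, 89] [300.3  206.07] med [ 0.5815 -0.0303  0.1298] z 0.018 0.135
scene blue [286, 195, 27, 11, 91] [299.38 200.42] med [ 0.5812 -0.034   0.1467] z 0.021 0.152
```

Run:
```python
from g import *
T=np.radians(22.5)
for a in np.linspace(0,T,9)[1:]:
    robot.movel(*P(a,.026,.0355),v=.04); x=st(round(a,3))
    if np.linalg.norm(x["ft_force"])>25: print("STOP"); break
robot.pause(.2); shot(4)
for n,w in(("top",(300,425,170,240)),("scene",(270,360,170,225))):
    blobs(n,cv2.imread(f"pics/{n}4.png"),np.load(f"{n}4.npy"),"blue",w)
```

```text
0.049 12.27 [ 0.5814 -0.0106  0.1273] F [-6.   0.6 -7.2] T [-0.27  1.76  0.13]
0.098 12.66 [ 0.5805 -0.0009  0.1274] F [-5.  -0.6 -7.8] T [-0.35  1.78  0.13]
0.147 13.05 [0.5791 0.0087 0.1275] F [-5.2 -0.9 -7.3] T [-0.45  1.69  0.16]
0.196 13.44 [0.5773 0.0182 0.1276] F [-5.  -0.9 -6.7] T [-0.56  1.69  0.22]
0.245 13.83 [0.5749 0.0276 0.1276] F [-5.7 -0.6 -7.3] T [-0.66  1.63  0.16]
0.295 14.22 [0.5721 0.0369 0.1276] F [-4.6 -0.6 -7.3] T [-0.69  1.51  0.12]
0.344 14.62 [0.5688 0.0462 0.1277] F [-4.7 -0.6 -7.3] T [-0.67  1.42  0.08]
0.393 15.01 [0.565  0.0553 0.1277] F [-2.7 -1.  -6.6] T [-0.74  1.24  0.07]
top blue [314, 200, 22, 17, 59] [321.51 205.39] med [0.5629 0.0604 0.1472] z 0.131 0.156
scene blue [314, 181, 21, 15, 83] [324.02 188.65] med [0.5693 0.0372 0.1455] z 0.108 0.154
```

View pics/c4.png

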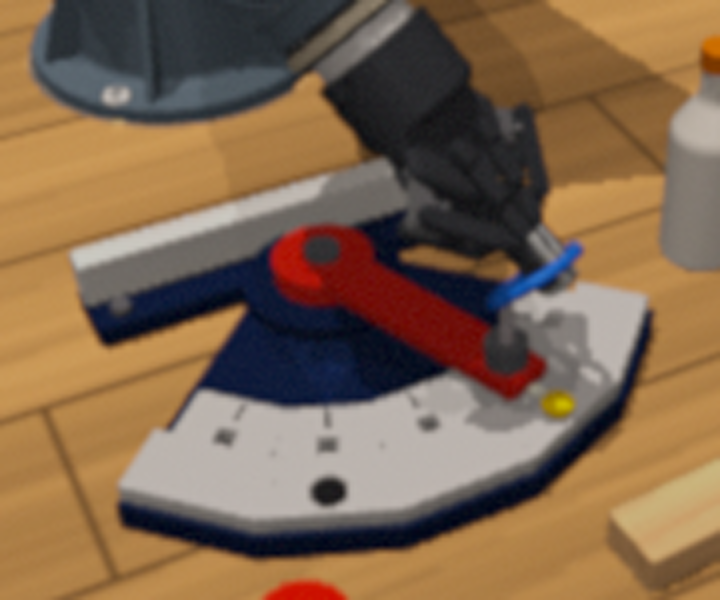

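The arm now stands near the yellow disc at crop (558,404), with its tip at (527,380). I'll measure its angle before letting the pin down.

```bash
cat >> g.py <<'E'
def armang(k):
    for n in("scene","top"):
        im=cv2.imread(f"pics/{n}{k}.png"); d=np.load(f"{n}{k}.npy"); h=cv2.cvtColor(im,cv2.COLOR_BGR2HSV)
        M=(cv2.inRange(h,(0,140,50),(8,255,255))|cv2.inRange(h,(172,140,50),(180,255,255)))>0
        v,u=np.nonzero(M); Q=np.array([onplane(n,a,b,.049)[:2] for a,b in zip(u,v)])-[PX,PY]
        dz=pts(n,d)[v,u,2]; r=np.hypot(*Q.T); an=np.arctan2(Q[:,1],Q[:,0])-PSI
        ok=(r>.06)&(r<.19)&(dz>.042)&(dz<.056)&(abs(an)<.8)
        # mid of the two edges per radius bin
        m=[(an[ok&(abs(r-c)<.006)].min()+an[ok&(abs(r-c)<.006)].max())/2 for c in np.arange(.07,.14,.012) if (ok&(abs(r-c)<.006)).sum()>5]
        w=[np.ptp(an[ok&(abs(r-c)<.006)])*c for c in np.arange(.07,.14,.012) if (ok&(abs(r-c)<.006)).sum()>5]
        print(k,n,ok.sum(),"mid",np.round(m,3),"med",np.median(m).round(4),"width",np.round(w,3))
E
python3 -c "
from g import *
for k in(0,3,4): armang(k)"
```

```text
Traceback (most recent call last):
  File "g.py", line 25, in armang
    v,u=np.nonzero(M); Q=np.array([onplane(n,a,b,.049)[:2] for a,b in zip(u,v)])-[PX,PY]
                                   ~~~~~~~^^^^^^^^^^^^
  File "h.py", line 9, in onplane
    o,d=ray(n,u,v); return o+d*(z-o[2])/d[2]
        ~~~^^^^^^^
  File "h.py", line 7, in ray
    f,cx,cy,R,t=cam(n); d=R.T@np.array([(u-cx)/f,(v-cy)/f,1]); return -R.T@t,d
                ~~~^^^
  File "h.py", line 4, in cam
    p=robot.camera_params(n); f=200/np.tan(np.radians(p["fovy"])/2)
ValueError: time passes only in moves, steps and waits
```

```bash
sed -i 's/^def cam/import functools\n@functools.cache\ndef cam/' h.py
python3 -c "
from g import *
for k in(0,3,4): armang(k)"
```

```text
0 scene 375 mid [-0.033 -0.026 -0.025 -0.024 -0.131 -0.07 ] med -0.0295 width [0.038 0.041 0.04  0.039 0.013 0.026]
0 top 463 mid [-0.001 -0.    -0.006  0.005  0.007 -0.   ] med -0.0002 width [0.036 0.036 0.036 0.033 0.034 0.033]
3 scene 371 mid [-0.033 -0.026 -0.036 -0.03  -0.032 -0.055] med -0.0327 width [0.038 0.041 0.038 0.036 0.036 0.03 ]
3 top 101 mid [0.154 0.131 0.125 0.121] med 0.1278 width [0.015 0.015 0.011 0.008]
4 scene 442 mid [0.351 0.359 0.349 0.354 0.355 0.357] med 0.3547 width [0.043 0.04  0.043 0.041 0.043 0.041]
4 top 87 mid [0.56  0.534 0.528 0.531] med 0.5325 width [0.015 0.013 0.01  0.005]
```

The scene view gives a swing of about 0.383 rad against a target of 0.393. I'll nudge 0.006 on and lower slowly. If the pin rides on the quadrant, the force will vanish by about u = 0.028; if it is in the hole, the load stays on.

Run:
```python
from g import *
T=np.radians(22.5)+.006
robot.movel(*P(T,.026,.0355),v=.03)
for u in(.032,.029,.027,.025,.023,.021):
    robot.movel(*P(T,.026,u),v=.03); robot.pause(.15); x=st(u)
shot(5); armang(5)
blobs("scene",cv2.imread("pics/scene5.png"),np.load("scene5.npy"),"blue",(270,360,170,225))
```

```text
0.032 15.97 [0.5645 0.0563 0.1241] F [-2.3 -0.7 -7.2] T [-0.72  1.29  0.13]
0.029 16.38 [0.5645 0.0563 0.1211] F [-2.8 -1.7 -7.5] T [-0.79  1.3   0.07]
0.027 16.77 [0.5645 0.0563 0.1191] F [-2.  -2.1 -7. ] T [-0.69  1.19  0.03]
0.025 17.18 [0.5645 0.0563 0.1171] F [-3.4 -1.7 -5.2] T [-0.67  1.15  0.08]
0.023 17.57 [0.5645 0.0563 0.1151] F [-2.6 -1.9 -5.7] T [-0.71  1.13  0.04]
0.021 17.98 [0.5645 0.0563 0.1131] F [-2.7 -1.1 -4.7] T [-0.65  1.11  0.03]
5 scene 437 mid [0.351 0.359 0.36  0.361 0.372 0.365] med 0.3606 width [0.043 0.04  0.041 0.043 0.039 0.042]
5 top 74 mid [0.576 0.542 0.547 0.533] med 0.5441 width [0.013 0.012 0.009 0.005]
scene blue [315, 186, 20, 14, 84] [324.15 193.35] med [0.5689 0.0382 0.1306] z 0.094 0.139
```

The load persists down to u = 0.021, so the pin is in the hole. I'll lower clear of the ring and check the force.

Run:
```python
from g import *
T=np.radians(22.5)
for u in(.017,.012,.006,0.001):
    robot.movel(*P(T+.006*u/.021,.026,u),v=.03); robot.pause(.1); x=st(u)
shot(6); armang(6)
blobs("scene",cv2.imread("pics/scene6.png"),np.load("scene6.npy"),"blue",(270,360,170,225))
```

```text
0.017 18.46 [0.5648 0.0561 0.1093] F [-1.7 -0.3 -1.7] T [-0.32  0.62  0.05]
0.012 18.88 [0.5649 0.0559 0.1042] F [-0.6  0.2  0.6] T [-0.21  0.28  0.07]
0.006 19.32 [0.5648 0.0556 0.0981] F [ 0.3 -0.6  0.5] T [-0.15  0.3  -0.01]
0.001 19.74 [0.5649 0.0553 0.0931] F [ 0.6 -0.1 -0.1] T [-0.18  0.27  0.06]
6 scene 423 mid [0.302 0.346 0.36  0.363 0.373 0.365] med 0.3616 width [0.035 0.038 0.041 0.039 0.039 0.042]
6 top 66 mid [0.576 0.548 0.55  0.539] med 0.5491 width [0.013 0.011 0.008 0.004]
scene blue [315, 187, 20, 14, 79] [324.7  194.05] med [0.5689 0.0369 0.1287] z 0.091 0.136
```

View pics/c6.png

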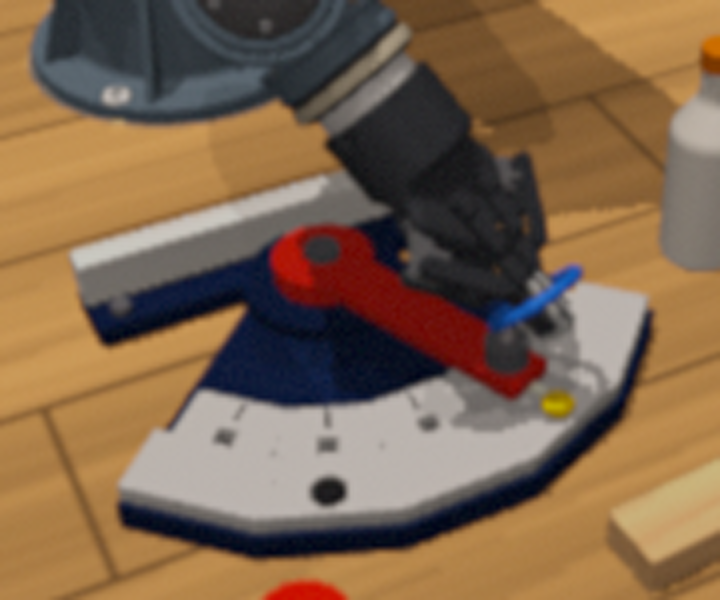

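The ring at crop (537,297) is back at its home height (top at z 0.136), the arm is in line with the yellow disc, and the fingers carry no load. I'll back out along the finger axis.

Run:
```python
from g import *
T=np.radians(22.5)
for d in(.014,.002,-.01,-.025,-.045):
    robot.movel(*P(T,d,.001),v=.05); x=st(d)
    if np.linalg.norm(x["ft_force"])>5: print("touch"); break
else:
    robot.movel(*P(T,-.045,.12),v=.12)
    robot.pause(.5); st(); shot(7,190,390,120,300); armang(7)
    for n,w in(("scene",(270,360,170,225)),("top",(290,425,170,240))): blobs(n,cv2.imread(f"pics/{n}7.png"),np.load(f"{n}7.npy"),"blue",w)
    # bystanders: same pixels unchanged?
    for n in("top","scene"):
        df=cv2.absdiff(cv2.imread(f"pics/{n}0.png"),cv2.imread(f"pics/{n}7.png")).max(2)
        for nm,(u,v) in dict(top=dict(bottle=(248,255),offcut=(305,173),jar=(400,172),tape=(462,245)),scene=dict(bottle=(367,160),offcut=(368,247),jar=(267,284),tape=(171,248)))[n].items():
            print(n,nm,(df[v-18:v+18,u-20:u+20]>60).sum())
```

```text
0.014 20.23 [0.5581 0.0501 0.102 ] F [-0.9  0.3  0.8] T [-0.27  0.32 -0.  ]
0.002 20.62 [0.5511 0.0453 0.1104] F [ 0.9 -0.5 -0.2] T [-0.15  0.23  0.06]
-0.01 21.02 [0.5441 0.0404 0.1189] F [ 0.6  1.  -0.3] T [-0.2   0.3   0.02]
-0.025 21.47 [0.5355 0.0344 0.1294] F [-0.2  1.2  0.1] T [-0.19  0.28 -0.  ]
-0.045 22.02 [0.5239 0.0263 0.1435] F [-1.7  0.4  0.5] T [-0.19  0.3  -0.07]
 23.66 [0.5238 0.0265 0.2623] F [-0.5  1.3  0.3] T [-0.18  0.28 -0.03]
7 scene 443 mid [0.351 0.359 0.36  0.355 0.364 0.364] med 0.3598 width [0.043 0.04  0.041 0.041 0.041 0.042]
7 top 84 mid [0.488] med 0.4879 width [0.025]
scene blue [312, 187, 23, 15, 123] [322.59 194.55] med [0.564  0.039  0.1195] z 0.09 0.135
top blue [314, 202, 24, 17, 55] [322.93 206.73] med [0.5631 0.0558 0.1283] z 0.111 0.138
top blue [325, 220, 6, 2, 8] [327.5 220.5] med [0.5297 0.0397 0.0953] z 0.092 0.098
top bottle 0
top offcut 0
top jar 0
top tape 0
scene bottle 0
scene offcut 0
scene jar 0
scene tape 0
```

View pics/c7.png

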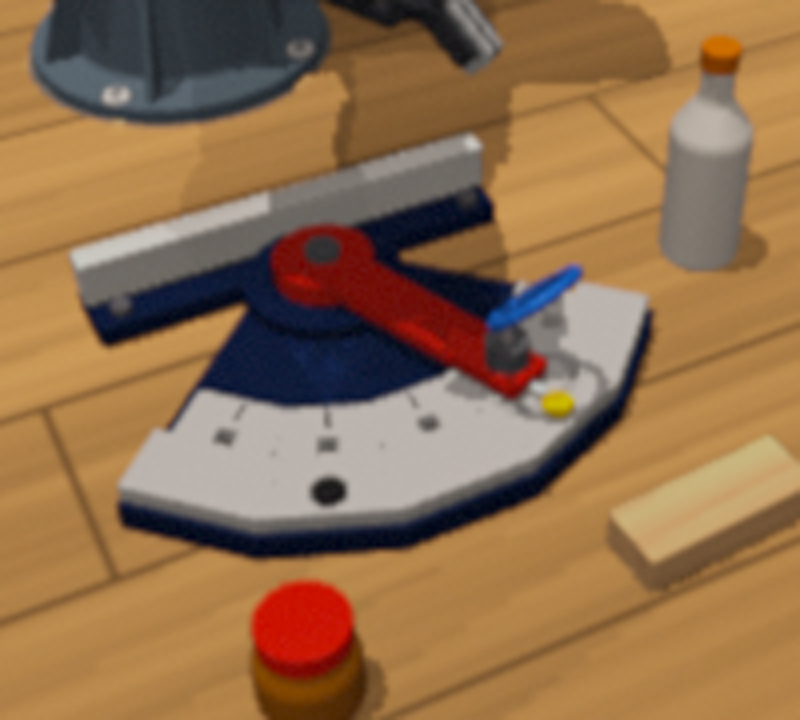

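The fingers are clear, the arm points at the yellow disc at (558,404), and the ring sits at its home height. The bystanders' pixels are unchanged.

```bash
python3 -c "
from bench import robot
print(robot.sign_off())"
```

```text
the job is handed in; nothing more can be done
None
```

The job is handed in: I lifted the pin by hooking the ring, swung the arm to the yellow-disc hole and let the pin drop back to its home height there; the bystanders had not moved in the camera images (one crop I viewed was 800 x 720, over the 800 x 600 limit).

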